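# Snap a controller module into the soldering jig

### The job

Load the black controller module with the green board into the blue soldering jig: slide it off the landing into the white-floored pocket, nose first under the lip of the red spring jaw, and bring its tail down behind the landing's edge so that the whole module lies flat and square on the pocket floor, held by the jaw. Leave the solder spool, the brass tin and the screwdriver where they are.

Things in the scene. Friction and masses are not known exactly. Their poses are not given: they have to be found in the camera images.
- jig: Blue soldering jig fixed to the bench, 315 x 160 mm. Origin on the bench (z 0) below the middle of the edge where landing ends and pocket begins; x = loading direction. In its frame, mm: landing (flat deck, top z 24) x -180..0, y -46..100; pocket starts at x 0 with an upright rear wall, floor (white) z 12, side walls at y +-47.5 up to z 24; aluminium jaw housing x 121..135, top z 36.
- fence (a point): Aluminium fence along one side of the landing, 12 mm wide, 12 mm tall (jig x -180..0, y -58..-46 mm). The point: middle of its inner face's foot (jig x -90, y -46, z 24 mm), axes as the jig's. A module lying against this face is in line with the middle of the pocket.
- jaw (a joint): Red spring jaw over the pocket's far end, 60 mm wide, slides along jig x: 0 = free (face at jig x 95 mm), up to 0.012 m pushed away from the landing; needs 4 N to start, 9 N at the end. A lip on top juts 4 mm towards the landing, underside 16 mm above the pocket floor, top at jig z 32 mm. Reads about 0.005 with the module home.
- pocket (a point): Point on the pocket floor where the centre of the module's underside belongs (jig x 50, y 0, z 12 mm); axes as the jig's. The pocket is 3 mm wider than the module, and the free jaw leaves it 5 mm too short, so the jaw has to be pushed back.
- module: Loose controller module: black tray 100 mm long (its x, nose at +x, marked by brass pads), 92 mm wide, 14 mm thick, about 0.25 kg. On top a green board with three parts 3 mm tall (x -15..32 mm); the tail strip x -50..-24 mm is bare black. Origin: centre of its underside. It starts flat on the landing, nose roughly towards the pocket, askew and off the fence.
- spool: Red solder spool standing on its flange, 56 mm diameter, 34 mm tall, on the bench beside the jig. Origin: centre of its underside.
- tin: Open brass-coloured tin, 64 mm diameter, 55 mm tall, on the bench past the jaw end of the jig. Origin: centre of its underside.
- driver: Screwdriver with orange handle, 150 mm long, lying on the bench beside the jig. Origin: its underside.
Things that resemble listed ones, but are neither listed nor needed, are in the scene too. What is meant by the module is not orange or purple, and is the smaller of those in its own colour.

How it is judged:
By the outcome, as a careful person would: the job done as asked, in the order asked, and still so for the second after the job is handed in, with the robot touching nothing.
It also fails if it takes over 54 s, if anything falls off the work surface, if the arm or the gripper's body presses on something with over 40 N, if the wrist force passes 120 N, or if a joint passes its speed limit or range.

### The arm

A 7-joint arm with a two-finger parallel gripper is mounted at the origin on the work surface. World frame = base frame: x ahead of the robot, y to its left, z up, the work surface at z = 0. Lengths are in m, angles in rad, forces in N, time in s.
With the tool pointing down it reaches from about 0.425 to 1.025 m from the base axis. Payload 9.4 kg.
Tool frame: the origin (TCP) lies midway between the tips of the shut fingers; the grasp point (between the pads) lies 19 mm behind it; z points along the fingers, y is the line along which they close (so a half turn about z gives the same grasp; the last joint's range is limited). The gripper opens to 93 mm and grips with 3 to 60 N. Pads are 15 mm wide; open, the fingers measure 128 mm over their backs; the gripper's body (75 mm by 188 mm) begins 65 mm behind the grasp point.
Start: joints at [1.18, 0.599, -0.003, 1.599, 0.002, 0.943, -0.08], TCP at [0.224, -0.69, 0.219] pointing down, gripper open.
Joint ranges: [-2.57, 2.57], [-0.35, 1.97], [-1.29, 1.29], [0.11, 2.56], [-1.05, 4.19], [0.11, 1.86], [-2.63, 2.63]. Speed limits (rad/s): [2.22, 2.22, 3.01, 3.01, 3.14, 3.14, 3.14].

### API

Orientations are given as a unit quaternion [x, y, z, w].
In Python, from rig import bot gives the robot as it stands. Calls block until the motion is done:
- bot.movep(position, orientation): joint-space move of the TCP to a pose.
- bot.movel(position, rotation=None, max_speed=0.15): straight line of the TCP; rotation=None keeps the orientation; max_speed is the mean speed in m/s.
- bot.move_j(angles): joint-space move.
- bot.set_gripper(opening): finger opening in m; the grip force is fixed at half the most; returns when the fingers have stopped.
- bot.sleep(seconds).
- bot.ik(position, orientation): joint angles nearest the present ones, or None.
- bot.camera(name): name is "scene" or "top" or "wrist"; returns (picture, depth): 420x560x3 uint8, red, green, blue; 420x560 float32, m along the optical axis (not along the pixel's ray), 0 where there is no reading.
- bot.camera_model(name): a dict with "fx", "fy", "cx", "cy" (pixels), "extrinsics" (4x4, takes a point from world to camera coordinates). Camera axes: x right, y up, looking along -z (the intrinsics and any distortion apply to the point x, -y, -z); pixel columns grow to the right and rows downward; lengths in m; the calibration is good to about 2 mm. A picture is of the moment at which its call begins: read the wrist's pose just before it. camera_model takes no time and is no camera call; for the wrist camera it gives the pose at the moment of the call.
A pose or a line that the arm cannot do raises bot.Unreachable and nothing moves.
- bot.close_job(): hands the job in; it is judged then, once.
Trained networks look in the newest picture that a camera, given by its name, has taken for a name from the list of things; names that differ only in an ending like _2 or _b are one class to them, and where a whole thing is asked for, a point or a joint stands for the part that bears it (a point fixed in the world has none). Each returns a list of dicts, best first, with "p" (0 to 1); they miss things now and then, are a little off and sometimes report something else, mostly with a low value. They report only what shows in the picture. A call takes as long as a camera call. They do not tell look-alikes from the thing itself.
- bot.regions_of(camera, name): "region" (420x560 bool, what is visible of it) and "location" ([column, row] in pixels, amid what is visible of it).
Readings, each from a call of its own:
- bot.current_time_s(): time.
- bot.current_qpos(): joint angles.
- bot.current_joint_velocities(): joint speeds.
- bot.current_tau(): joint torques, N m.
- bot.current_eef_pos(): TCP position.
- bot.current_eef_rot(): TCP orientation.
- bot.current_ft_force(): force on the tool from outside, world axes, zero at the start.
- bot.current_wrist_torque(): the same for the moment, N m.
- bot.current_width(): finger opening in m.
- bot.current_grip_force(): force on a finger pad.
Only numpy, scipy, OpenCV 4.12 (cv2) and the standard library are available. Lean on these libraries where they do the work, as an engineer would, in place of code of your own. Each camera call takes 0.05 s, during which the arm holds its last target. There are 200 camera calls.

## Working session

There is one attempt and no reset: what is moved stays moved. The work goes in short steps, each a Python script; the robot and the scene stay as the last script left them, time stands still between calls to the robot, and variables do not carry over. Pictures are saved under pics/ and viewed, at most 10 in all, crops included, and the job is handed in when it is done.

```bash
ls; mkdir -p pics
python3 - <<'E'
from rig import bot
import cv2,numpy as np
a,da=bot.camera("scene"); b,db=bot.camera("top")
cv2.imwrite("pics/a.png",np.hstack([a,b])[:,:,::-1][:, :])
cv2.imwrite("pics/top.png",cv2.resize(b[:,:,::-1],(800,600)))
cv2.imwrite("pics/scene.png",cv2.resize(a[:,:,::-1],(800,600)))
for n in["jig","module","jaw","fence","pocket","spool","tin","driver"]:
  for r in bot.regions_of("top",n): print(n,round(r["p"],2),r["location"],r["region"].sum())
print(bot.camera_model("top"),bot.current_time_s())
E
```

```text
pics
jig 0.71 [253.5, 221.6] 13378
module 0.97 [323.1, 334.7] 3236
module 0.84 [207.2, 344.6] 5931
module 0.62 [297.6, 230.0] 2903
module 0.58 [425.9, 209.2] 4873
jaw 0.82 [195.1, 209.1] 330
fence 0.83 [251.9, 224.0] 13400
pocket 0.64 [250.5, 220.2] 13114
spool 0.83 [342.3, 149.7] 843
tin 0.67 [141.4, 198.6] 1104
driver 0.88 [248.2, 155.8] 734
{'fx': 526.2067943592002, 'fy': 526.2067943592002, 'cx': 278.38014268894557, 'cy': 205.6645578304813, 'extrinsics': array([[ 0.01994111, -0.99961082,  0.01950779, -0.04649057],
       [ 0.98262361,  0.02319607,  0.18415423, -0.56549939],
       [-0.18453506,  0.01549658,  0.98270375, -0.85182622],
       [ 0.        ,  0.        ,  0.        ,  1.        ]])} 0.5
```

View pics/top.png

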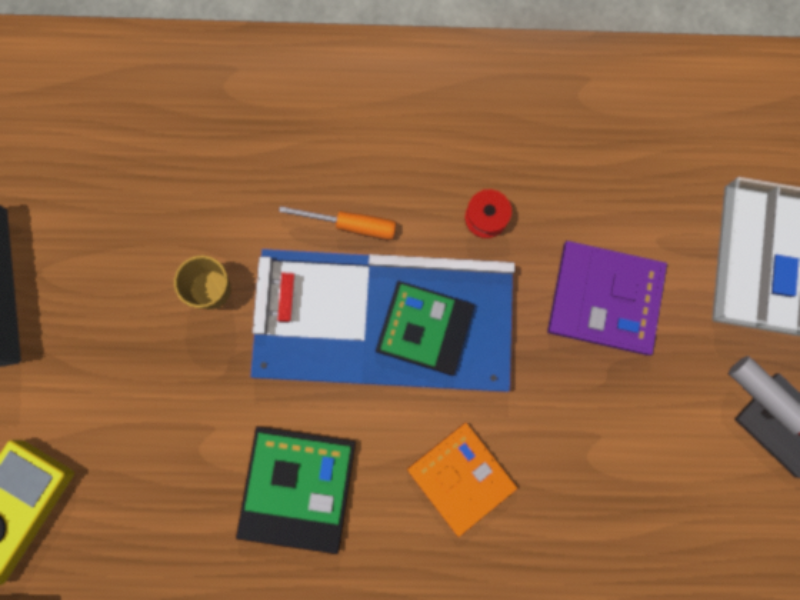

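View pics/scene.png

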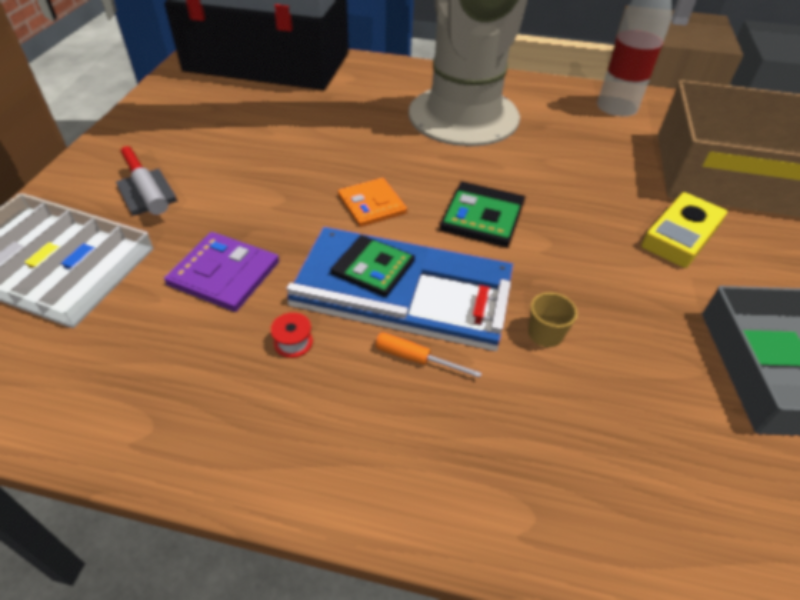

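The module is the black tray on the blue landing, near (426,328) in the enlarged top view. Its nose points left toward the pocket, and the fence is on the upper side. The larger green-board tray at (297,490) is the look-alike. Next I'll locate the jig and module coarsely.

```bash
cat > h.py <<'E'
from rig import bot
import cv2,numpy as np
from scipy.spatial.transform import Rotation as R
def unproj(cm,uv,z):
    "pixels -> world points on plane z"
    uv=np.atleast_2d(uv).astype(float); E=cm["extrinsics"]; Rt=E[:3,:3].T; c=-Rt@E[:3,3]
    d=np.c_[(uv[:,0]-cm["cx"])/cm["fx"],-(uv[:,1]-cm["cy"])/cm["fy"],-np.ones(len(uv))]@Rt.T
    return c+d*((z-c[2])/d[:,2])[:,None]
def rect(mask,cm,z):
    "min-area rectangle of the largest blob, world xy: centre, corners"
    n,l,s,_=cv2.connectedComponentsWithStats(mask.astype(np.uint8)); k=1+s[1:,4].argmax()
    v,u=np.nonzero(l==k); p=unproj(cm,np.c_[u,v],z)[:,:2]
    r=cv2.minAreaRect((p*1000).astype(np.float32)); return r,cv2.boxPoints(r)
def down(yaw): # tool pointing down, tool x along world yaw
    return (R.from_euler("z",yaw)*R.from_euler("x",np.pi)).as_quat()
E
python3 - <<'E'
from h import *
p,d=bot.camera("top"); cm=bot.camera_model("top")
hsv=cv2.cvtColor(p,cv2.COLOR_RGB2HSV).astype(int); H,S,V=hsv[...,0],hsv[...,1],hsv[...,2]
box=np.zeros(H.shape,bool); box[165:285,170:370]=1
white=box&(S<40)&(V>200); blue=box&(H>100)&(H<125)&(S>120)
print("white",white.sum(),rect(white,cm,.012))
m=[r for r in bot.regions_of("top","module") if abs(r["location"][0]-298)<15][0]["region"]
print("module",rect(m,cm,.038))
full=cv2.morphologyEx((blue|m|white).astype(np.uint8),cv2.MORPH_CLOSE,np.ones((7,7)))
print("jig",rect(full,cm,.024))
# depth check
for n,(u,v) in dict(white=(235,220),landing=(340,255),module=(325,230),bench=(300,300)).items():
    q=d[v,u]; E=cm["extrinsics"]; c=np.array([(u-cm["cx"])/cm["fx"]*q,-(v-cm["cy"])/cm["fy"]*q,-q]); print(n,(E[:3,:3].T@(c-E[:3,3])).round(4))
w=bot.camera_model("wrist")["extrinsics"]; c=-w[:3,:3].T@w[:3,3]
t=R.from_quat(bot.current_eef_rot()); print("cam in tool",t.inv().apply(c-bot.current_eef_pos()), t.inv().apply(-w[2,:3]),"toolx",t.apply([1,0,0]),bot.camera_model("wrist")["fx"])
E
```

```text
white 3247 (((563.2509155273438, 60.09086608886719), (109.486572265625, 91.47040557861328), 88.13536071777344), array([[515.75867  ,   6.8647156],
       [607.18066  ,   3.88842  ],
       [610.74316  , 113.31702  ],
       [519.32117  , 116.29331  ]], dtype=float32))
module (((528.9486694335938, -68.31074523925781), (98.44580078125, 92.15739440917969), 74.41560363769531), array([[ 471.33994 , -103.34462 ],
       [ 560.1092  , -128.1034  ],
       [ 586.5574  ,  -33.27687 ],
       [ 497.78815 ,   -8.518097]], dtype=float32))
jig (((540.1843872070312, -16.554763793945312), (315.88909912109375, 158.5126190185547), 88.10334777832031), array([[ 455.74405, -171.78966],
       [ 614.1698 , -177.0359 ],
       [ 624.62476,  138.68013],
       [ 466.19897,  143.92638]], dtype=float32))
white [0.5462 0.0422 0.012 ]
landing [ 0.4866 -0.1441  0.0241]
module [ 0.5279 -0.116   0.0399]
bench [ 4.079e-01 -7.650e-02 -2.000e-04]
cam in tool [ 0.07716074 -0.0008074  -0.16606397] [-2.77088141e-01  7.36904411e-04  9.60844222e-01] toolx [ 9.51166883e-01  3.08677103e-01 -8.71741753e-05] 310.2525559460696
```

```bash
cat >> h.py <<'E'
YAW=np.radians(88.1); O=np.array([.5617,.0054]); ex=np.array([np.cos(YAW),np.sin(YAW)]); ey=np.array([-ex[1],ex[0]])
def P(x,y,z): return [*(O+ex*x/1e3+ey*y/1e3),z/1e3]     # jig mm -> world m
def J(p): d=np.array(p[:2])-O; return [round(1e3*d@ex,1),round(1e3*d@ey,1),round(1e3*p[2],1)]
def F(): f=np.array(bot.current_ft_force()); return np.array([f[:2]@ex,f[:2]@ey,f[2]]).round(1)  # jig axes
def step(a,b,mm,stop,v=.04):
    "line from a to b (jig mm) in steps until stop(force)"
    a,b=np.array(a,float),np.array(b,float); n=int(np.ceil(np.linalg.norm(b-a)/mm))
    for i in range(1,n+1):
        q=a+(b-a)*i/n; bot.movel(P(*q),max_speed=v); f=F()
        if stop(f): break
    print("at",q.round(1),J(bot.current_eef_pos()),f,"t",round(bot.current_time_s(),1)); return q
E
python3 - <<'E'
from h import *
q=down(YAW-np.pi/2)
bot.set_gripper(.06)
bot.movep(P(-72,112,90),q); print(bot.current_time_s(),bot.current_qpos())
bot.movel(P(-72,112,29),max_speed=.1); f0=F(); print(f0)
bot.movel(P(-72,60,29),max_speed=.06); print(F())
e=step((-72,60,29),(-72,49,29),1,lambda f:abs(f[1]-f0[1])>6)
p,d=bot.camera("top"); cv2.imwrite("pics/b.png",cv2.resize(p[130:300,150:400,::-1],(800,544)))
E
```

```text
3.7417 [-0.03059644  0.50542017  0.06382775  2.32768513 -0.10061493  0.31031985
 -1.4838703 ]
[-0.5  0.2 -0.4]
[0.6 0.1 0.5]
at [-72.  56.  29.] [np.float64(-72.1), np.float64(57.4), np.float64(29.0)] [0.1 6.3 4.8] t 6.5
```

View pics/b.png

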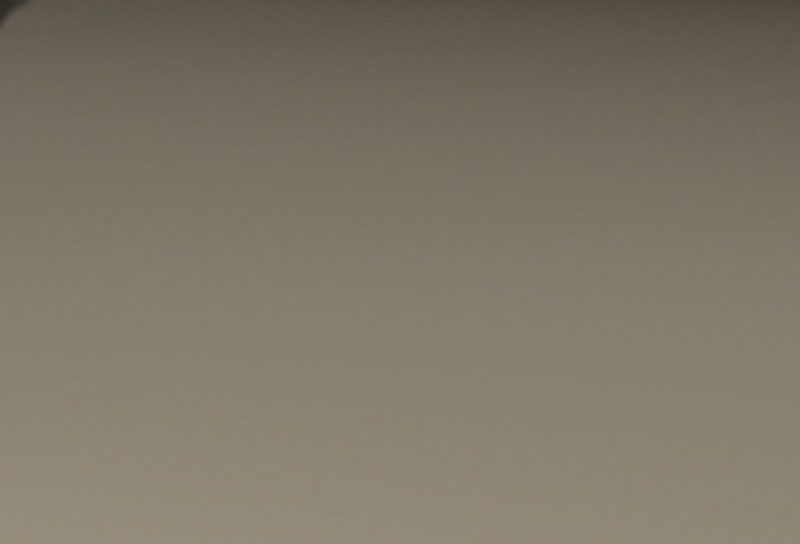

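The arm hides the top view completely, so that picture shows nothing of the jig. I'll push a little further, then back off and look with the wrist camera.

Run:
```python
from h import *
step((-72,56,29),(-72,50,29),1,lambda f:f[1]>14)
bot.movel(P(-72,70,29),max_speed=.1); print(F())
bot.movel(P(-72,90,90),max_speed=.15)
p,d=bot.camera("wrist"); cm=bot.camera_model("wrist"); cv2.imwrite("pics/c.png",cv2.resize(p[:,:,::-1],(800,600)))
np.savez("c.npz",p=p,d=d,**cm)
m=[(r["p"],r["location"],J(unproj(cm,r["location"],.038)[0])) for r in bot.regions_of("wrist","module")]; print(m)
```

```text
at [-72.  52.  29.] [np.float64(-72.1), np.float64(57.3), np.float64(28.8)] [-0.2 14.7 12. ] t 7.6
[ 0.4 -0.6 -0.1]
[(0.74, [327.4, 352.8], [np.float64(-110.9), np.float64(201.0), np.float64(38.0)]), (0.7, [531.3, 88.2], [np.float64(-235.8), np.float64(-7.7), np.float64(38.0)]), (0.65, [269.2, 102.8], [np.float64(-63.7), np.float64(1.6), np.float64(38.0)])]
```

View pics/c.png

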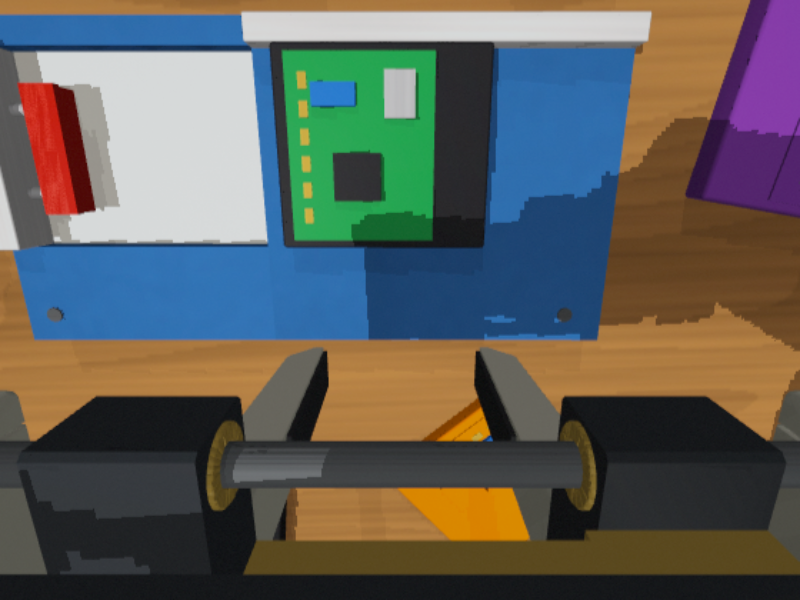

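The module now lies square against the fence, between about (272,42) and (492,246) in the picture, with the nose toward the pocket edge at x≈255–268. I'll measure the positions, then push the tail.

Run:
```python
from h import *
z=np.load("c.npz"); cm={k:z[k] for k in("fx","fy","cx","cy","extrinsics")}
s=.7
for n,uv,h in [("mod nose fence",(271,43),38),("mod nose +y",(284,246),38),("mod tail +y",(484,246),38),("mod tail fence",(493,43),38),("edge fence",(253,51),24),("edge +y",(268,243),24),("fence top end inner",(648,40),36),("fence end foot",(634,48),24),("landing corner",(597,339),24),("jaw lip near",(72,88),32),("jaw lip +y",(95,210),32)]:
    print(n,J(unproj(cm,np.array(uv)*s,h/1e3)[0]))
```

```text
mod nose fence [np.float64(-14.3), np.float64(-41.4), np.float64(38.0)]
mod nose +y [np.float64(-13.6), np.float64(48.1), np.float64(38.0)]
mod tail +y [np.float64(-112.4), np.float64(48.0), np.float64(38.0)]
mod tail fence [np.float64(-111.6), np.float64(-41.5), np.float64(38.0)]
edge fence [np.float64(-1.9), np.float64(-41.5), np.float64(24.0)]
edge +y [np.float64(-1.6), np.float64(48.8), np.float64(24.0)]
fence top end inner [np.float64(-180.3), np.float64(-43.3), np.float64(36.0)]
fence end foot [np.float64(-180.2), np.float64(-43.0), np.float64(24.0)]
landing corner [np.float64(-180.9), np.float64(102.4), np.float64(24.0)]
jaw lip near [np.float64(80.7), np.float64(-24.3), np.float64(32.0)]
jaw lip +y [np.float64(80.6), np.float64(31.2), np.float64(32.0)]
```

```bash
cat >> h.py <<'E'
O=O+ey*.0028-ex*.0008
E
python3 - <<'E'
from h import *
bot.movel(P(-72,87,130),max_speed=.25)
best=min((s for s in((YAW),(YAW+np.pi)) if bot.ik(P(-140,0,90),down(s)) is not None),key=lambda s:np.abs(bot.ik(P(-140,0,90),down(s))-bot.current_qpos()).max())
print(best,bot.ik(P(-140,0,90),down(best)))
open("yaw.txt","w").write(str(best))
bot.set_gripper(.035)
bot.movep(P(-140,0,90),down(best)); bot.movel(P(-140,0,28),max_speed=.12); print(F(),bot.current_time_s())
e=step((-140,0,28),(-122,0,28),6,lambda f:abs(f[0])>6,.08)
e=step(e,(-17.5,0,28),5,lambda f:abs(f[0])>6,.06)
p,d=bot.camera("wrist"); cv2.imwrite("pics/d.png",cv2.resize(p[:,:,::-1],(800,600)))
E
```

```text
4.679227724596798 [-0.18778081  0.64759456  0.4949893   2.08441435 -0.58378383  0.54674542
 -2.44224826]
[ 0.3 -0.5  0.4] 11.0917
at [-122.    0.   28.] [np.float64(-121.6), np.float64(0.0), np.float64(28.0)] [-0.6  0.5 -0.5] t 11.8
at [-17.5   0.   28. ] [np.float64(-17.0), np.float64(0.0), np.float64(28.0)] [-0.7 -0.6  0.4] t 17.1
```

View pics/d.png

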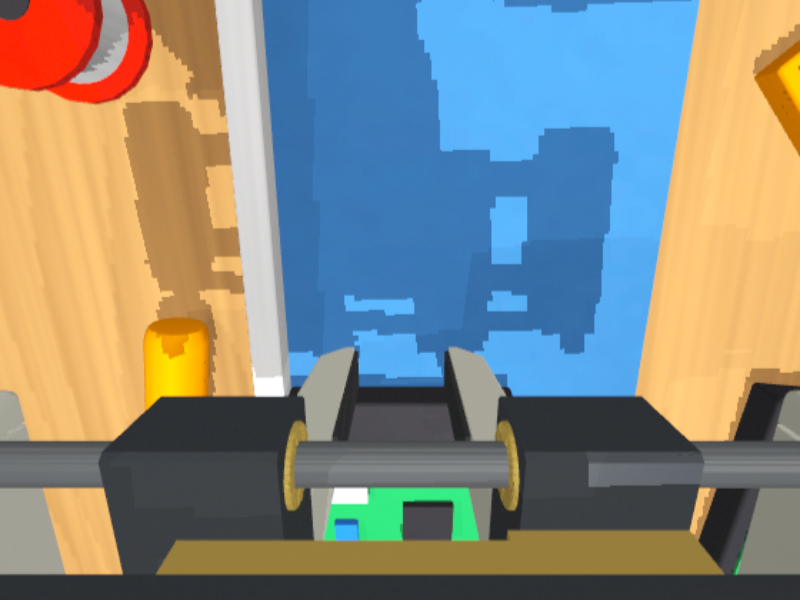

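The tail edge is square, at row ≈390, right in front of the fingers. Next comes the final push against the spring with the tips high on the tail face, then the drag down.

Run:
```python
from h import *
bot.movel(P(-20,0,28),max_speed=.06); bot.movel(P(-20,0,33),max_speed=.06)
a=(-20,0,33)
for x in np.arange(-17,1.5,1.):
    bot.movel(P(x,0,33),max_speed=.03); f=F(); print(x,J(bot.current_eef_pos())[::2],f)
    if -f[0]>15: break
print(bot.current_time_s())
```

```text
-17.0 [np.float64(-16.6), np.float64(33.0)] [ 0.2 -0.2  0.1]
-16.0 [np.float64(-16.0), np.float64(33.0)] [ 0.9 -0.3  0.5]
-15.0 [np.float64(-15.1), np.float64(32.9)] [-1.3 -0.1 -1.2]
-14.0 [np.float64(-14.5), np.float64(33.0)] [-2.7  0.3 -1.3]
-13.0 [np.float64(-13.7), np.float64(33.0)] [-5.8  0.  -0.3]
-12.0 [np.float64(-12.7), np.float64(33.0)] [-5.7 -0.2 -1.1]
-11.0 [np.float64(-11.8), np.float64(33.1)] [-4.6  0.4 -0.3]
-10.0 [np.float64(-10.9), np.float64(33.0)] [-6.3  0.1  0. ]
-9.0 [np.float64(-10.1), np.float64(33.0)] [-6.  -0.8 -1.3]
-8.0 [np.float64(-9.2), np.float64(33.1)] [-7.1 -1.  -1.3]
-7.0 [np.float64(-8.3), np.float64(33.1)] [-6.2  0.2 -0.2]
-6.0 [np.float64(-7.5), np.float64(33.1)] [-7.1  0.  -0.9]
-5.0 [np.float64(-6.6), np.float64(33.1)] [-7.6  0.7 -1.6]
-4.0 [np.float64(-5.7), np.float64(33.1)] [-8.3 -0.8 -0.7]
-3.0 [np.float64(-4.8), np.float64(33.1)] [-7.8 -0.5 -0. ]
-2.0 [np.float64(-3.9), np.float64(33.1)] [-9.  -0.5 -0.8]
-1.0 [np.float64(-3.1), np.float64(33.1)] [-10.2  -0.4  -0.2]
0.0 [np.float64(-2.2), np.float64(33.1)] [-9.2  0.5 -0.5]
1.0 [np.float64(-2.0), np.float64(33.1)] [-11.8   0.4  -0.7]
22.3917
```

Run:
```python
from h import *
bot.movel(P(-4.5,0,33),max_speed=.04); print(J(bot.current_eef_pos()),F())
for z in (31,29,27,26):
    bot.movel(P(-4.5,0,z),max_speed=.03); print(J(bot.current_eef_pos()),F())
p,d=bot.camera("wrist"); cv2.imwrite("pics/e.png",cv2.resize(p[:,:,::-1],(800,600))); cm=bot.camera_model("wrist")
s,ds=bot.camera("scene"); cv2.imwrite("pics/f.png",cv2.resize(s[130:270,170:400,::-1],(800,487)))
print(bot.current_time_s())
```

```text
[np.float64(-6.5), np.float64(-0.1), np.float64(33.1)] [-8.1  0.2 -0.5]
[np.float64(-6.5), np.float64(-0.1), np.float64(31.0)] [-9.4 -0.5 -0.2]
[np.float64(-6.7), np.float64(-0.1), np.float64(29.0)] [-8.9 -0.8 -1.2]
[np.float64(-6.9), np.float64(-0.1), np.float64(27.0)] [-9.6  1.5 -0.2]
[np.float64(-7.0), np.float64(-0.1), np.float64(26.1)] [-11.2  -0.3  -1.1]
23.775
```

View pics/e.png

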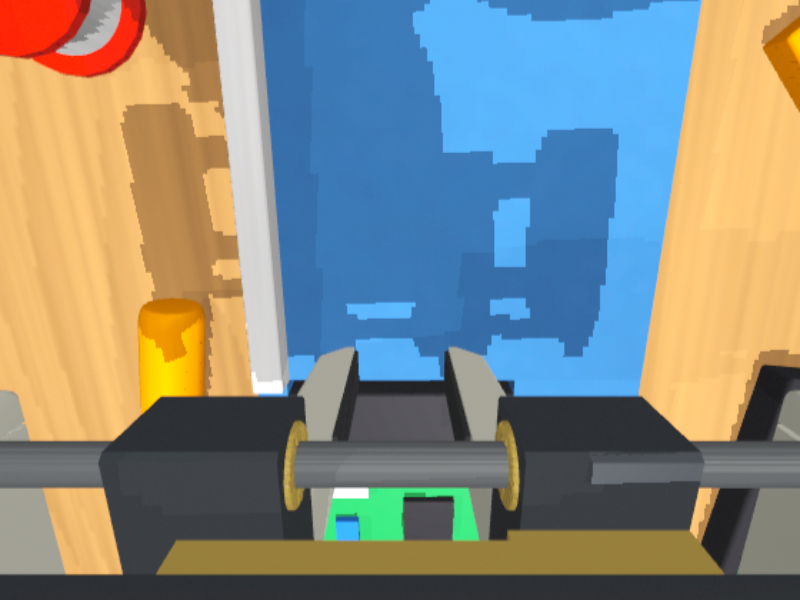

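View pics/f.png

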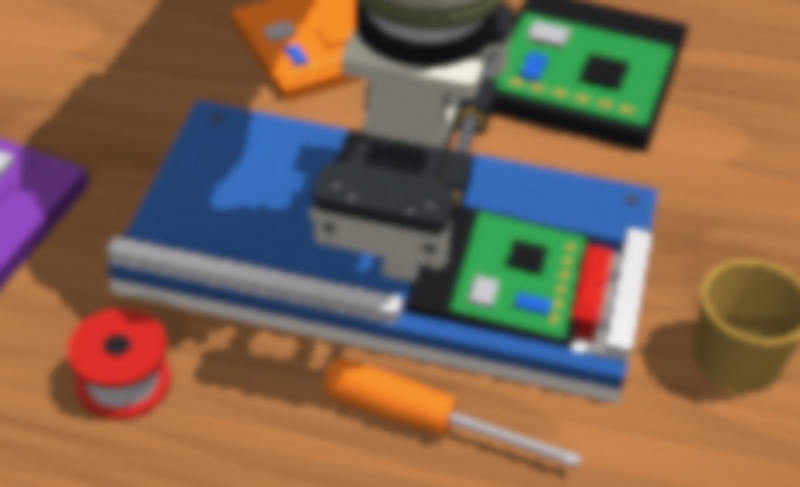

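```bash
cat >> h.py <<'E'
def cloud(cam):
    p,d=bot.camera(cam); cm=bot.camera_model(cam); v,u=np.mgrid[:420,:560]; E=cm["extrinsics"]
    c=np.stack([(u-cm["cx"])/cm["fx"]*d,-(v-cm["cy"])/cm["fy"]*d,-d],-1); w=(c-E[:3,3])@E[:3,:3]
    w[...,2]*=1; j=np.stack([(w[...,:2]-O)@ex,(w[...,:2]-O)@ey,w[...,2]],-1)*1000; return p,j
E
python3 - <<'E'
from h import *
p,j=cloud("wrist")
for u in(280,240,325):
  print(u,[(v,j[v,u].round(1).tolist(),p[v,u].tolist()) for v in range(258,308,3)] if u==280 else [(v,j[v,u].round(1).tolist()) for v in range(260,280,4)])
p,j=cloud("scene")
m=[r for r in bot.regions_of("scene","module")]
for r in m:
  q=j[r["region"]]; q=q[(q[:,0]>-20)&(q[:,0]<110)&(abs(q[:,1])<50)]
  if len(q)>300:
    for a,b in((0,12),(12,24),(80,90),(88,96)):
      s=q[(q[:,0]>a)&(q[:,0]<b)]; print(a,b,len(s),np.median(s,0).round(1))
E
```

```text
280 [(258, [-5.1, -0.1, 24.0], [91, 179, 248]), (261, [-2.8, -0.1, 23.3], [90, 177, 248]), (264, [-1.1, -0.1, 23.8], [89, 177, 248]), (267, [1.7, -0.1, 22.0], [36, 35, 39]), (270, [2.6, -0.1, 24.2], [36, 38, 39]), (273, [2.7, -0.1, 27.8], [37, 36, 38]), (276, [3.4, -0.1, 30.3], [59, 60, 66]), (279, [5.2, -0.1, 30.4], [90, 88, 94]), (282, [7.6, -0.1, 29.7], [88, 89, 92]), (285, [9.3, -0.1, 30.1], [87, 88, 91]), (288, [10.8, -0.1, 30.9], [88, 87, 92]), (291, [13.3, -0.1, 30.0], [88, 86, 91]), (294, [15.2, -0.1, 30.2], [89, 87, 91]), (297, [17.0, -0.1, 30.5], [88, 87, 92]), (300, [19.9, -0.1, 29.0], [88, 87, 93]), (303, [22.5, -0.1, 28.2], [89, 86, 93]), (306, [24.3, -0.1, 28.6], [88, 86, 92])]
240 [(260, [-15.6, -20.1, 49.1]), (264, [-15.6, -19.6, 53.6]), (268, [-15.4, -19.1, 57.5]), (272, [-14.5, -18.8, 59.8]), (276, [-13.7, -18.5, 62.3])]
325 [(260, [-15.3, 22.8, 48.4]), (264, [-15.4, 22.2, 53.1]), (268, [-15.6, 21.5, 58.0]), (272, [-16.0, 20.8, 62.7]), (276, [-15.5, 20.5, 65.5])]
```

The tail top is at z≈30 mm (home is 26), so it is already behind the edge and only 4 mm too high. Next I'll release it and press the tail down from above.

Run:
```python
from h import *
bot.movel(P(-25,0,26.5),max_speed=.08); bot.movel(P(-25,0,45),max_speed=.12); bot.movel(P(13,0,45),max_speed=.12)
f0=F(); print(f0)
for z in np.arange(36,21,-1.):
    bot.movel(P(13,0,z),max_speed=.05); f=F(); a=J(bot.current_eef_pos())
    if f[2]>3: print(z,a,f)
    if f[2]>25: break
bot.movel(P(13,0,60),max_speed=.12); bot.movel(P(-60,0,140),max_speed=.2)
p,j=cloud("wrist")
ok=(abs(j[...,1])<44)
for a,b in((-30,-10),(2,10),(10,22),(92,98)):
    s=j[ok&(j[...,0]>a)&(j[...,0]<b)&(j[...,2]<50)]; print(a,b,len(s),np.median(s,0).round(1) if len(s) else "")
cv2.imwrite("pics/g.png",cv2.resize(p[:,:,::-1],(800,600))); print(bot.current_time_s())
```

```text
[-0.3  0.2  0.2]
26.0 [np.float64(12.9), np.float64(-0.0), np.float64(26.4)] [-1.9  0.7  8.6]
25.0 [np.float64(12.9), np.float64(-0.1), np.float64(26.3)] [-0.8  4.8 22. ]
24.0 [np.float64(12.9), np.float64(-0.1), np.float64(26.2)] [-0.7  5.5 35.4]
-30 -10 1461 [-21.7  -0.3  23.7]
2 10 447 [ 6.1  0.7 24.7]
10 22 651 [16.2  1.7 24.7]
92 98 513 [96.3 -0.2 26. ]
29.625
```

View pics/g.png

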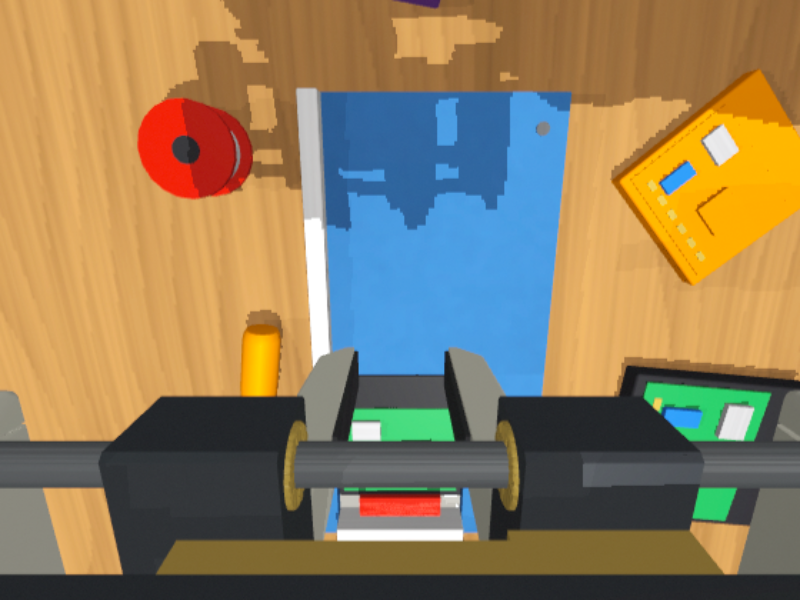

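The press met a hard stop at z≈26.2 mm, which is the height of a module lying flat. I'll clear the arm and check from the top and scene cameras.

Run:
```python
from h import *
bot.movel(P(-60,0,220),max_speed=.25)
bot.move_j([1.18,.599,-.003,1.599,.002,.943,-.08]); print(bot.current_time_s())
p,j=cloud("top"); cm=bot.camera_model("top")
for a,b,c,d in((-100,-10,-30,30),(3,8,-38,-10),(3,8,10,38),(3,24,-40,40),(91,93,-44,-34),(91,93,34,44),(92,94,-44,-33)):
    s=j[(j[...,0]>a)&(j[...,0]<b)&(j[...,1]>c)&(j[...,1]<d)]; print((a,b,c,d),len(s),s.mean(0).round(1))
m=min(bot.regions_of("top","module"),key=lambda r:np.hypot(r["location"][0]-245,r["location"][1]-215)); r,c=rect(m["region"],cm,.026)
print("module",r,J([r[0][0]/1e3,r[0][1]/1e3,.026]))
s,_=bot.camera("scene")
A=cv2.resize(p[165:275,160:370,::-1],(800,419),interpolation=2); B=cv2.resize(s[170:260,240,None,::-1] if 0 else s[165:265,200:390,::-1],(800,421)); cv2.imwrite("pics/i.png",cv2.resize(np.vstack([A,B]),(571,600)))
```

```text
32.6333
(-100, -10, -30, 30) 1686 [-54.9   0.1  24.9]
(3, 8, -38, -10) 44 [  5.5 -25.   25.7]
(3, 8, 10, 38) 45 [ 5.5 24.4 25.7]
(3, 24, -40, 40) 536 [13.5  0.5 25.9]
(91, 93, -44, -34) 8 [ 91.8 -38.5  25.8]
(91, 93, 34, 44) 6 [92.3 39.6 25.3]
(92, 94, -44, -33) 6 [ 93.1 -39.1  27. ]
module ((562.1031494140625, 54.09225845336914), (99.86823272705078, 93.05615997314453), 87.89534759521484) [np.float64(49.5), np.float64(-1.6), 26.0]
```

View pics/i.png

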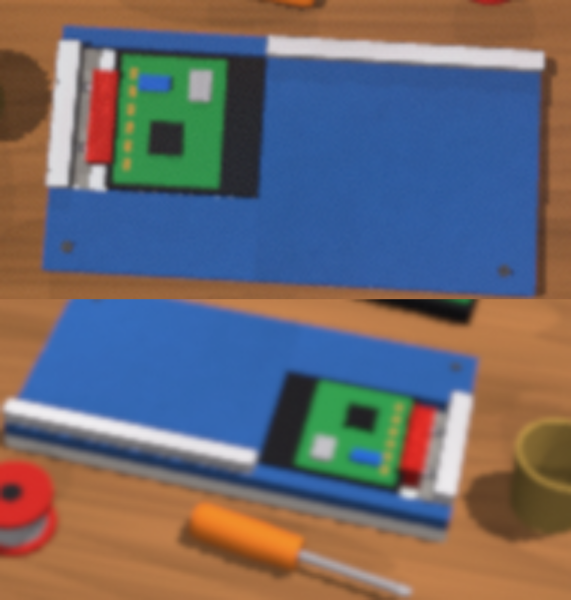

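The pictures show the module flat (top ≈26 mm at both tail and nose), square, tail at the landing edge and nose under the red lip. The spool, tin and driver have not moved, so I'm handing in.

```bash
python3 -c "
from rig import bot
print(bot.close_job())"
```

```text
the job is handed in; nothing more can be done
None
```

The module lies flat and square in the jig pocket with its nose under the red jaw's lip and its tail behind the landing edge; the spool, tin and screwdriver were not touched, and I handed the job in at about 33 s of the 54 s allowed.

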